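# Lay out the wax-injection moulds by thickness

## Robot

A 6-joint arm with a two-finger parallel gripper is mounted at the origin on the work surface. World frame = base frame: x ahead of the robot, y to its left, z up, the work surface at z = 0. Lengths are in mm, angles in rad, forces in N, time in s.
With the tool pointing down it reaches from about 275 to 750 mm from the base axis. Payload 10.2 kg.
Tool frame: the origin (TCP) lies between the finger pads; the fingertips stand 22 mm ahead of it and the grasp point (between the pads) lies 3 mm ahead of it (ctrl.nose_length is the distance from the TCP to the fingertips, in mm); y points along the fingers, z is the direction in which the jaws open and shut, and the axes are right-handed (so a half turn about y gives the same grasp; the last joint's range is limited). The gripper opens to 85 mm and grips with 20 to 120 N. Pads are 22 mm wide; open, the fingers measure 114 mm over their backs; the gripper's body (76 mm by 85 mm) begins 54 mm behind the grasp point. The pads swing forward as they close: fully open they stand 13 mm farther back than shut.
Start: joints at [-0.223, 0.313, 1.498, -0, 1.331, -0.223], TCP at [525.006, -0.014, 253.294] pointing down, gripper open.
Joint ranges: [-2.94, 2.94], [-0.97, 2.17], [0.19, 2.56], [-1.23, 4.37], [0.02, 3.11], [-2.88, 2.88]. Speed limits (rad/s): [2.39, 2.39, 3.01, 3.14, 3.14, 3.14].

## Interface

Orientations are given as a unit quaternion [w, x, y, z].
In Python, from rig import ctrl, eyes, models gives the robot as it stands.
- The arm moves only by the shell command python3 -m crank 'ROWS' [FORCE]. ROWS is JSON, a list of rows, each an object with "dp": the shift along the tool's x, y, z in mm, a list of three; "roll": the turn about the tool's y in rad; "gripper": the closure in counts, from 0 (fully open) to 255 (shut). A call has 1 to 10 rows; each row is the pose to reach, as a shift and turn from the pose commanded when the call began, along the tool's axes at that moment; what a row does not reach only later rows make up. A row lasts 1/12 s, in which the tool goes at most 41.7 mm and 7.16 degrees, less where a joint would pass 70% of its speed; a pose out of reach is approached as far as the arm can. A call with a gripper value outside its range is refused whole. The fingers move at their own pace and stop on an object; FORCE is the grip in N (left out, the last holds). Time passes only in rows, so rows that repeat a pose let the fingers close. It gives the time, the measured TCP pose, the force and the opening at its end, in the units of the state.
- ctrl.sense(): the state, without advancing time (a new reading comes with each control period).
- eyes.capture(name): name is "scene" or "side" or "wrist"; returns a dict with "color" (384x512x3 uint8, red, green, blue), "fx", "fy", "cx", "cy" (pixels), "R" (3x3) and "t" (3): a world point X has camera coordinates R X + t. Camera axes: x right, y down, z forward; pixel columns grow to the right and rows downward; lengths in mm; the calibration is good to about 2 mm. The wrist camera is an equidistant fisheye: a pixel r from the principal point sees the ray r / f radians off the axis. A picture is of the moment at which its call begins. There is no depth.
- ctrl.finish_job(): hands the job in, once; it reports no verdict.
Trained networks look in a picture, given as the dict that the camera call returned (one of the last four; its "shot" number tells which), for a name from the list of things; names that differ only in an ending like _2 or _b are one class to them, and where a whole thing is asked for, a point or a joint stands for the part that bears it (a point fixed in the world has none). Each returns a list of dicts, best first, with "confidence" (0 to 1); they miss things now and then, are a little off and sometimes report something else, mostly with a low value. They report only what shows in the picture. A call takes as long as a camera call. They do not tell look-alikes from the thing itself.
- models.spot_in(picture, label): "extent" ([centre column, centre row, width, height] in pixels, round what is visible of it).
- models.spot_point(picture, label): "centre" ([column, row] in pixels: a listed point, or the origin of a listed thing).
The state is a dict: "time_s": time; "joints": joint angles; "dq": joint speeds; "tau": joint torques, N m; "eef_pos": TCP position; "ee_rot": TCP orientation; "force": force on the tool from outside, world axes, zero at the start; "wrist_torque": the same for the moment, N m; "grip_width": opening from 0.0 (shut) to 1.0 (fully open).
Only numpy, scipy, OpenCV 4.12 (cv2) and the standard library are available. Lean on these libraries where they do the work, as an engineer would, in place of code of your own. Each camera call takes 0.05 s, during which the arm holds its last target. There are 200 camera calls.

## Task

Set the moulds out for the next injection round: put the four rubber moulds on the row of aluminium backing plates, one to a plate, in order of thickness, with the thinnest on the plate next to the injection clamp and the thickest on the plate farthest from it. Each mould lies flat and right way up in the middle of its plate, lengthwise along the plate. Leave the dish of red wax rings where it stands.

Things in the scene. Friction and masses are not known exactly. Their poses are not given: they have to be found in the camera images.
- mould_yellow: ochre-yellow rubber injection mould, a rounded block 73 x 46 mm in plan and 16 mm thick (thinnest, number 1 of the four), loose, lying flat on the bench at the start; about 62 g. Origin: centre of its underside; x along its 73 mm length (the end with the round brass gate is -x), y across its 46 mm width, z up.
- mould_pink: pink rubber injection mould, a rounded block 73 x 46 mm in plan and 24 mm thick (second thinnest, number 2 of the four), loose, lying flat on the bench at the start; about 93 g. Origin: centre of its underside; x along its 73 mm length (the end with the round brass gate is -x), y across its 46 mm width, z up.
- mould_green: green rubber injection mould, a rounded block 73 x 46 mm in plan and 32 mm thick (third, number 3 of the four), loose, lying flat on the bench at the start; about 124 g. Origin: centre of its underside; x along its 73 mm length (the end with the round brass gate is -x), y across its 46 mm width, z up.
- mould_blue: blue rubber injection mould, a rounded block 73 x 46 mm in plan and 40 mm thick (thickest, number 4 of the four), loose, lying flat on the bench at the start; about 154 g. Origin: centre of its underside; x along its 73 mm length (the end with the round brass gate is -x), y across its 46 mm width, z up.
- plate_a: one of four identical aluminium backing plates, 98 x 64 x 6 mm, fixed, lying side by side in a row on a dark grey mat 3 mm thick, about 105 mm from centre to centre; which of the four has which place in the row varies. Origin: centre of its underside, 3 mm above the bench, so its top is 9 mm above the bench; x along its 98 mm length (across the row), y along its 64 mm width (along the row), z up.
- plate_b: one of four identical aluminium backing plates, 98 x 64 x 6 mm, fixed, lying side by side in a row on a dark grey mat 3 mm thick, about 105 mm from centre to centre; which of the four has which place in the row varies. Origin: centre of its underside, 3 mm above the bench, so its top is 9 mm above the bench; x along its 98 mm length (across the row), y along its 64 mm width (along the row), z up.
- plate_c: one of four identical aluminium backing plates, 98 x 64 x 6 mm, fixed, lying side by side in a row on a dark grey mat 3 mm thick, about 105 mm from centre to centre; which of the four has which place in the row varies. Origin: centre of its underside, 3 mm above the bench, so its top is 9 mm above the bench; x along its 98 mm length (across the row), y along its 64 mm width (along the row), z up.
- plate_d: one of four identical aluminium backing plates, 98 x 64 x 6 mm, fixed, lying side by side in a row on a dark grey mat 3 mm thick, about 105 mm from centre to centre; which of the four has which place in the row varies. Origin: centre of its underside, 3 mm above the bench, so its top is 9 mm above the bench; x along its 98 mm length (across the row), y along its 64 mm width (along the row), z up.
- clamp: the pneumatic injection clamp, fixed, standing at one end of the row of plates, at either the left or the right end (a low dark-grey scale with a round steel pan, 35 mm high, stands at the other): blue foot 120 x 110 mm, two steel columns, bridge and air cylinder, 167 mm high. Origin: centre of the underside of its foot, about 180 mm along the row from the centre of the first plate. x across the row, y along it, z up.
- wax_dish: small round white dish holding red wax ring patterns, loose, 78 mm across the rim and 16 mm high, standing on the bench among the moulds. Origin: centre of its underside, z up.
Not all that is in view belongs to the job. What is shaped like the mould_pink but blue or purple is not meant.

How it is judged:
By the outcome, as a careful person would: the job done as asked, in the order asked, and still so for the second after the job is handed in, with the robot touching nothing.
It also fails if it takes over 120 s, if anything falls off the work surface, if the arm or the gripper's body presses on something with over 40 N, if the wrist force passes 120 N, or if a joint passes its speed limit or range.

## Working session

There is one attempt and no reset: what is moved stays moved. The work goes in short steps, Python scripts to look and compute and a shell command to move; the robot and the scene stay as the last step left them, time stands still between calls to the robot, and variables do not carry over. Pictures are saved under pics/ and viewed, about 12 in all and at most 16, crops included, and the job is handed in when it is done.

```bash
ls; mkdir -p pics; python3 - <<'E'
from rig import ctrl, eyes, models
import cv2
s=ctrl.sense();print(s['time_s'],s['eef_pos'],s['ee_rot'],s['grip_width'],ctrl.nose_length)
for n in ['scene','side','wrist']:
    p=eyes.capture(n);cv2.imwrite(f'pics/{n}0.png',p['color'][:,:,::-1])
    print(n,p['fx'],p['cx'],p['cy'],p['R'],p['t'])
    for l in ['mould_yellow','mould_pink','mould_green','mould_blue','plate_a','clamp','wax_dish']:
        r=models.spot_point(p,l); print(l,[(([round(v) for v in d['centre']]),round(d['confidence'],2)) for d in r][:7])
E
```

```text
pics
0.0 [5.24759645e+02 5.81344888e-02 2.52724935e+02] [ 0.49975398 -0.50023812  0.50041422 -0.49959322] 1.0002129947669973 22.0
scene 421.6031796917169 255.0446897230137 194.04050071746477 [[ 0.60163654  0.79876114 -0.00375764]
 [ 0.62294982 -0.47214745 -0.62370691]
 [-0.499967    0.37290405 -0.78164926]] [-325.14072104 -286.54295183 1477.9124505 ]
mould_yellow [([323, 148], 0.65)]
mould_pink [([236, 156], 0.87), ([157, 191], 0.79), ([234, 187], 0.68), ([266, 141], 0.61)]
mould_green [([138, 242], 0.58), ([320, 213], 0.54)]
mould_blue [([179, 216], 0.77)]
plate_a [([320, 214], 0.94), ([230, 267], 0.94), ([259, 249], 0.8), ([291, 229], 0.61)]
clamp [([172, 323], 0.67)]
wax_dish [([280, 170], 0.76)]
side 394.18174947255255 256.59941320871934 187.5277925491352 [[ 0.99792403 -0.06359343  0.0101737 ]
 [-0.02586063 -0.54036064 -0.84103603]
 [ 0.05898184  0.83902697 -0.54088343]] [-522.32769577   71.35940435 1058.36665136]
mould_yellow [([234, 158], 0.58)]
mould_pink [([194, 172], 0.67), ([164, 254], 0.64), ([223, 214], 0.6), ([186, 196], 0.56)]
mould_green [([218, 295], 0.6)]
mould_blue [([221, 251], 0.89)]
plate_a [([296, 198], 0.91), ([300, 222], 0.89), ([307, 246], 0.69), ([292, 176], 0.57)]
clamp [([339, 307], 0.61)]
wax_dish [([234, 178], 0.71)]
wrist 297.3186396354542 259.103423656677 186.6728252357221 [[ 9.99999458e-01 -1.87661402e-05  1.04107147e-03]
 [-3.47667137e-04 -9.48474232e-01  3.16854084e-01]
 [ 9.81483339e-04 -3.16854274e-01 -9.48473724e-01]] [-524.9772696   -40.75336157  378.16640031]
mould_yellow []
mould_pink [([111, 95], 0.97), ([186, 158], 0.88), ([121, 264], 0.61), ([115, 5], 0.58)]
mould_green [([200, 323], 0.88)]
mould_blue [([194, 263], 0.96)]
plate_a [([349, 125], 0.97), ([338, 263], 0.95), ([342, 197], 0.65), ([204, 329], 0.59)]
clamp [([340, 345], 0.92)]
wax_dish [([204, 29], 0.67), ([188, 156], 0.43)]
```

```bash
python3 - <<'E'
import cv2
for n,(x0,y0,x1,y1) in {'scene':(90,90,390,350),'side':(120,110,400,330)}.items():
    im=cv2.imread(f'pics/{n}0.png')[y0:y1,x0:x1]
    cv2.imwrite(f'pics/{n}0c.png',cv2.resize(im,None,fx=2.3,fy=2.3,interpolation=cv2.INTER_CUBIC))
E
```

```text
(no output)
```

View pics/scene0c.png

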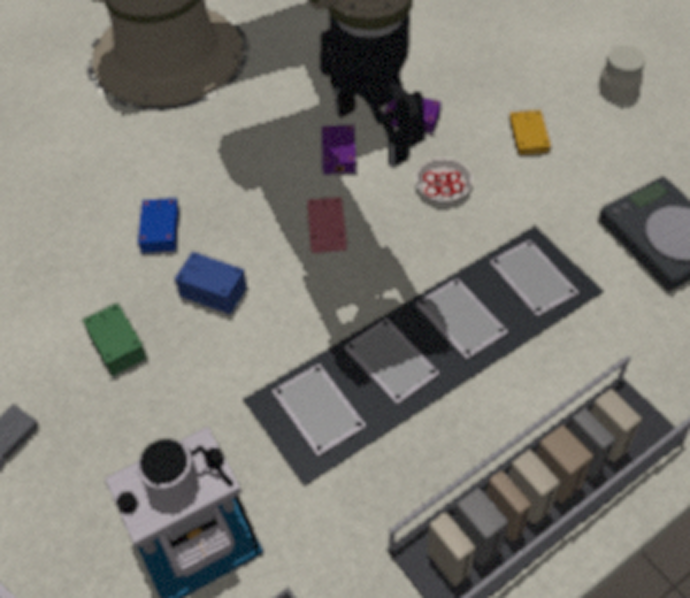

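View pics/side0c.png

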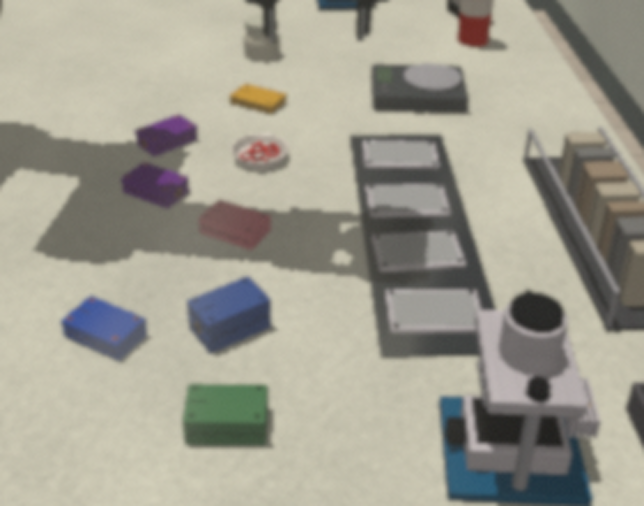

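View pics/wrist0.png

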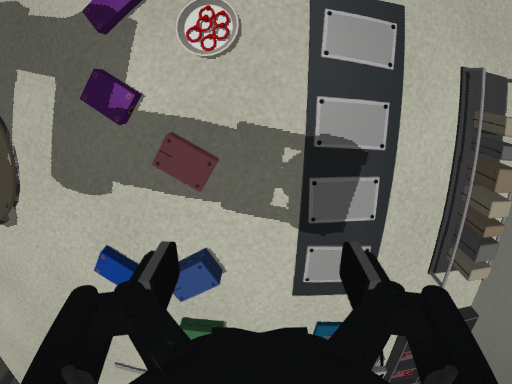

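Scene: the clamp stands at the right (−y) end of the row. The candidates, in scene pixels, are:
- **Yellow:** (323,148).
- **Pink:** (234,187), reddish and in the arm's shadow.
- **Green:** (138,242).
- **Blue, two of them:** (179,216) is the thick dark one and the real mould. (157,190) is brighter and thinner, so it is a pink-shaped look-alike.
- **Purple:** (236,156) and (266,141), both decoys.

I'll take two more wrist views before measuring.

```bash
cat > h.py <<'E'
import numpy as np, cv2, pickle
from scipy.optimize import minimize
from scipy.spatial.transform import Rotation as Ro
def proj(p,X):
    c=np.atleast_2d(X)@np.array(p['R']).T+np.array(p['t'])
    if p['name']=='wrist':
        r=np.hypot(c[:,0],c[:,1]); k=np.arctan2(r,c[:,2])/np.maximum(r,1e-9)
        return np.c_[p['fx']*c[:,0]*k+p['cx'],p['fy']*c[:,1]*k+p['cy']]
    return np.c_[p['fx']*c[:,0]/c[:,2]+p['cx'],p['fy']*c[:,1]/c[:,2]+p['cy']]
def take(name,tag):
    from rig import eyes
    p=eyes.capture(name); p['name']=name; pickle.dump(p,open(f'pics/{tag}.pkl','wb'))
    cv2.imwrite(f'pics/{tag}.png',p['color'][:,:,::-1]); return p
def load(tag): return pickle.load(open(f'pics/{tag}.pkl','rb'))
def tri(obs,z=None):
    "obs: [(picture,(u,v))]; least squares point, z fixed if given"
    from scipy.optimize import least_squares
    f=lambda q: np.concatenate([proj(p,[*q[:2],z if z is not None else q[2]])[0]-uv for p,uv in obs])
    s=least_squares(f,[480,0,20][:2 if z is not None else 3],loss='soft_l1'); return s.x,np.abs(s.fun).max()
def delta(target,yaw_jaw=None):
    "dp, roll from the sensed pose; yaw_jaw = world direction of the jaw axis"
    from rig import ctrl
    s=ctrl.sense(); w,x,y,z=s['ee_rot']; R=Ro.from_quat([x,y,z,w]).as_matrix()
    dp=R.T@(np.array(target)-s['eef_pos'])
    roll=None
    if yaw_jaw is not None:
        a=np.arctan2(R[1,2],R[0,2]); d=yaw_jaw-a
        d=(d+np.pi/2)%np.pi-np.pi/2; roll=-d   # +roll about tool y (down) turns the jaw clockwise from above
    return dp.round(1),roll,s
E
D='{"dp":[170,-40,0]}';python3 -m crank '[{"dp":[40,-20,0]},{"dp":[80,-40,0]},{"dp":[120,-60,0]},{"dp":[160,-80,0]},{"dp":[170,-80,0]},{"dp":[170,-80,0]},{"dp":[170,-80,0]}]'
python3 -c "
from h import *
take('wrist','w1');take('scene','s1');take('side','d1')"
python3 -m crank '[{"dp":[-40,0,0]},{"dp":[-80,0,0]},{"dp":[-120,0,0]},{"dp":[-160,0,0]},{"dp":[-200,0,0]},{"dp":[-240,0,0]},{"dp":[-240,0,0]},{"dp":[-240,0,0]}]'
python3 -c "
from h import *
take('wrist','w2')
a=np.hstack([load('w1')['color'],load('w2')['color']])[:,:,::-1]
cv2.imwrite('pics/w12.png',cv2.resize(a,(800,300),interpolation=cv2.INTER_AREA))"
```

```text
$[0]: bad value
$[0]: bad value
```

View pics/w12.png

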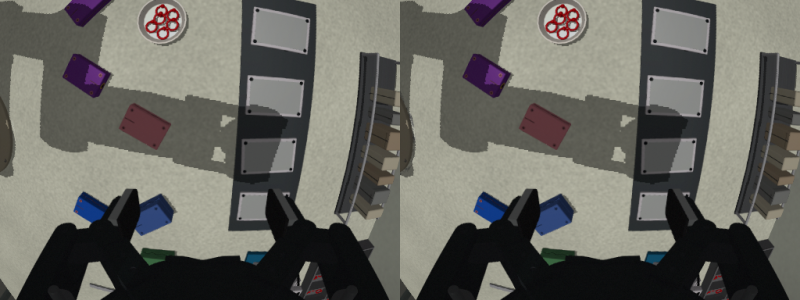

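The rows need every key, so both moves were refused. I'll reissue them with all keys.

```bash
python3 -m crank '[{"dp":[40,-20,0],"roll":0,"gripper":0},{"dp":[80,-40,0],"roll":0,"gripper":0},{"dp":[120,-60,0],"roll":0,"gripper":0},{"dp":[160,-80,0],"roll":0,"gripper":0},{"dp":[170,-80,0],"roll":0,"gripper":0},{"dp":[170,-80,0],"roll":0,"gripper":0},{"dp":[170,-80,0],"roll":0,"gripper":0}]'
python3 -c "
from h import *
take('wrist','w1')"
python3 -m crank '[{"dp":[-40,0,0],"roll":0,"gripper":0},{"dp":[-80,0,0],"roll":0,"gripper":0},{"dp":[-120,0,0],"roll":0,"gripper":0},{"dp":[-160,0,0],"roll":0,"gripper":0},{"dp":[-200,0,0],"roll":0,"gripper":0},{"dp":[-240,0,0],"roll":0,"gripper":0},{"dp":[-240,0,0],"roll":0,"gripper":0},{"dp":[-240,0,0],"roll":0,"gripper":0}]'
python3 -c "
from h import *
take('wrist','w2');take('scene','s2');take('side','d2')
a=np.hstack([load('w1')['color'],load('w2')['color']])[:,:,::-1]
cv2.imwrite('pics/w12b.png',cv2.resize(a,(800,300),interpolation=cv2.INTER_AREA))"
```

```text
time_s: 1.98
eef_pos: [524.9, -170.7, 333.0]
ee_rot: [0.5, -0.5, 0.501, -0.5]
force: [0.3, 0.0, -0.6]
grip_width: 1.002
time_s: 2.7
eef_pos: [524.2, 72.9, 333.0]
ee_rot: [-0.501, 0.501, -0.499, 0.499]
force: [0.1, -0.5, 0.9]
grip_width: 1.002
```

View pics/w12b.png

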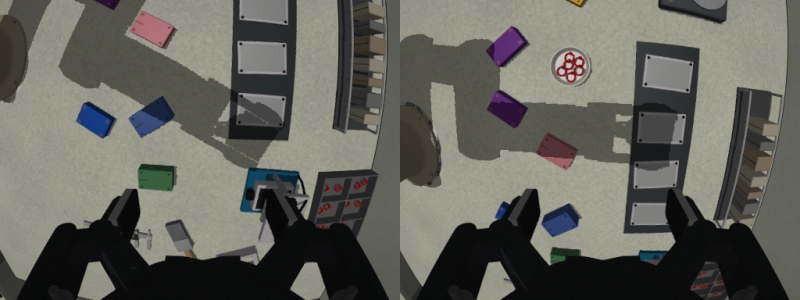

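w1 (left half) shows pink at (152,28), dark blue at (152,117), the look-alike at (97,118) and green at (157,177). w2 shows pink, blue, all four plates, and yellow at the top edge. Next I'll fit box silhouettes to the colour masks.

```bash
cat > fit.py <<'E'
from h import *
HUE={'yellow':(15,32),'pink':(165,190),'green':(48,85),'blue':(105,125)}
def mask(p,col,seed,smin=70):
    hsv=cv2.cvtColor(np.ascontiguousarray(p['color']),cv2.COLOR_RGB2HSV).astype(int)
    a,b=HUE[col]; h=hsv[:,:,0]; h=np.where(h<8,h+180,h) if b>180 else h
    m=((h>=a)&(h<=b)&(hsv[:,:,1]>smin)&(hsv[:,:,2]>25)).astype(np.uint8)
    m=cv2.morphologyEx(m,cv2.MORPH_CLOSE,np.ones((3,3)))
    n,lab,st,ce=cv2.connectedComponentsWithStats(m)
    d=[np.hypot(*(ce[i]-seed)) if st[i,4]>40 else 1e9 for i in range(1,n)]
    i=1+int(np.argmin(d)); return lab==i, ce[i], st[i]
def corners(x,y,a,z0,z1,L=73,W=46,rd=3):
    c,s=np.cos(a),np.sin(a); o=[]
    for z in (z0,z1):
        for sx in (-1,1):
            for sy in (-1,1):
                for q,w in((0,rd),(rd,0)):
                    u,v=sx*(L/2-q),sy*(W/2-w); o.append([x+c*u-s*v,y+s*u+c*v,z])
    return np.array(o)
def render(p,X,sh=(384,512)):
    hull=cv2.convexHull((proj(p,X)).astype(np.float32))
    im=np.zeros((sh[0]*4,sh[1]*4),np.uint8)
    cv2.fillConvexPoly(im,np.round(((hull+.5)*4-.5)*16).astype(np.int32),255,shift=4)
    return cv2.resize(im,sh[::-1],interpolation=cv2.INTER_AREA)/255.
def fit(views,h,z0=0,freeh=False,x0=None):
    ob=[(p,c) for p,m,c in views]
    xy=tri(ob,z0+h/2)[0] if x0 is None else x0
    ms=[m.astype(float) for _,m,_ in views]
    def cost(q):
        hh=q[3]*10 if freeh else h
        return sum(((render(p,corners(q[0],q[1],q[2],z0,z0+hh))-m)**2).sum()/m.sum() for (p,_,_),m in zip(views,ms))
    a=min(np.linspace(0,np.pi,19)[:-1],key=lambda a:cost([*xy,a,h/10]))
    q=[*xy,a]+([h/10] if freeh else [])
    n=len(q); sim=np.array([q]+[np.array(q)+np.eye(n)[i]*[4,4,.15,.6][i] for i in range(n)])
    r=minimize(cost,q,method='Nelder-Mead',options=dict(initial_simplex=sim,xatol=.02,fatol=1e-4))
    return r.x,r.fun/len(views)
E
python3 - <<'E'
from fit import *
H={'yellow':16,'pink':24,'green':32,'blue':40}
seeds={'yellow':{'s2':(323,148),'d2':(234,152)},
'pink':{'w1':(195,37),'w2':(200,192),'s2':(234,187),'d2':(223,207)},
'green':{'w1':(200,227),'s2':(140,237),'d2':(219,290)},
'blue':{'w1':(193,150),'w2':(206,282),'s2':(182,213),'d2':(221,246)}}
for c in H:
    v=[]
    for t,sd in seeds[c].items():
        p=load(t);m,ce,st=mask(p,c,sd);v.append((p,m,ce));print(c,t,ce.round(),st)
    for fr in (False,True):
        q,f=fit(v,H[c],freeh=fr);print('  ',q.round(3),'cost',round(f,3))
    for k in range(len(v)):
        q,f=fit(v[k:k+1],H[c],x0=q[:2]);print('     single',q.round(2),round(f,3))
# plates
from rig import models
E
```

```text
yellow s2 [320. 147.] [312 138  18  20 287]
yellow d2 [232. 152.] [220 146  24  13 213]
   [461.602 320.587   2.57 ] cost 0.13
   [462.229 321.724   2.584   1.264] cost 0.108
     single [466.05 318.15   2.58] 0.043
     single [458.65 322.97   2.68] 0.086
pink w1 [195.  37.] [ 166   14   58   47 1517]
pink w2 [200. 193.] [ 174  170   53   48 1395]
pink s2 [232. 187.] [224 176  16  24 333]
pink d2 [225. 208.] [210 201  27  16 254]
   [430.952  -5.56    2.605] cost 0.281
   [430.067  -4.767   2.602   1.466] cost 0.18
     single [430.98  -5.51   2.6 ] 0.04
     single [430.9   -4.82   2.61] 0.063
     single [432.93  -6.02   2.59] 0.121
     single [ 4.3166e+02 -3.4000e-01  2.1000e+00] 0.767
green w1 [200. 226.] [ 177  210   46   35 1392]
green s2 [139. 237.] [127 223  26  30 433]
green d2 [221. 286.] [206 279  29  16 414]
   [ 4.27567e+02 -3.03653e+02 -4.90000e-02] cost 0.559
   [ 4.25811e+02 -3.03647e+02 -4.60000e-02  2.14200e+00] cost 0.43
     single [ 4.2670e+02 -3.0357e+02 -1.0000e-01] 0.083
     single [ 426.94 -306.08    3.  ] 0.186
     single [ 425.45 -275.48    1.87] 1.163
blue w1 [194. 149.] [ 165  123   58   53 1618]
blue w2 [205. 282.] [ 181  261   48   42 1279]
blue s2 [181. 213.] [167 200  30  26 530]
blue d2 [222. 243.] [204 231  32  27 502]
   [ 427.739 -173.37     0.536] cost 0.241
   [ 426.526 -174.05     0.533    3.432] cost 0.18
     single [ 427.96 -172.89    0.54] 0.042
     single [ 427.   -173.49    0.53] 0.068
     single [ 430.49 -175.29    0.46] 0.114
     single [ 4.2612e+02 -1.6790e+02  3.0000e-02] 0.602
```

```bash
python3 - <<'E'
from fit import *
from rig import models
# height check from the two wrist places
for c,h,sd in (('pink',24,[(195,37),(200,192)]),('blue',40,[(193,150),(206,282)])):
    v=[]
    for t,s in zip(('w1','w2'),sd):
        p=load(t);m,ce,_=mask(p,c,s);v.append((p,m,ce))
    print(c,[x.round(3) for x in fit(v,h,freeh=True)])
# plates: local maxima of network points in fresh pictures
s=[]
p0={'w2':None}
for n in ('wrist','scene','side'):
    p=take(n,n[0]+'3'); r=models.spot_point(p,'plate_a')
    s.append((p,r))
    for d in r: 
        from scipy.optimize import least_squares
        q=tri([(p,np.array(d['centre']))],6)[0] if n=='wrist' else tri([(p,np.array(d['centre']))],3)[0]
        print(n,np.round(d['centre'],1),round(d['confidence'],2),q.round(1), tri([(p,np.array(d['centre']))],3)[0].round(1))
c=tri([(p,np.array(models.spot_point(p,'clamp')[0]['centre'])) for p,_ in s[1:]]);print('clamp',c)
im=s[0][0]['color'][40:320,270:470,::-1];cv2.imwrite('pics/plates.png',cv2.resize(im,None,fx=2.1,fy=2.1,interpolation=cv2.INTER_CUBIC))
E
```

```text
pink [array([430.305,  -5.099,   2.596,   1.865]), np.float64(0.018)]
blue [array([ 426.47 , -174.544,    0.53 ,    3.403]), np.float64(0.015)]
wrist [334.5 160.1] 0.96 [643.3  45.8] [644.1  45.1]
wrist [321.3 268.8] 0.95 [ 638.  -156.1] [ 638.8 -158.2]
wrist [326.4 218.1] 0.64 [637.4 -53.8] [638.2 -55.2]
wrist [342.1  88.6] 0.58 [650.1 157.9] [650.9 157.9]
scene [288.6 229.2] 0.92 [646.5  36.3] [646.5  36.3]
scene [261.8 249.3] 0.84 [652.8 -62.1] [652.8 -62.1]
scene [230.9 266.9] 0.76 [ 646.4 -158.2] [ 646.4 -158.2]
scene [319.  213.6] 0.61 [657.8 139.3] [657.8 139.3]
scene [182.5 218.5] 0.55 [ 438.  -179.1] [ 438.  -179.1]
side [299.4 218.5] 0.9 [633.9 -55.3] [633.9 -55.3]
side [307.2 246.2] 0.76 [ 635.6 -166.1] [ 635.6 -166.1]
side [294.2 176.5] 0.75 [651.1 159.9] [651.1 159.9]
side [297.7 198.4] 0.67 [643.7  39. ] [643.7  39. ]
clamp (array([ 673.75758856, -348.73981443,   -4.52665603]), np.float64(1.4203322106109226))
```

View pics/plates.png

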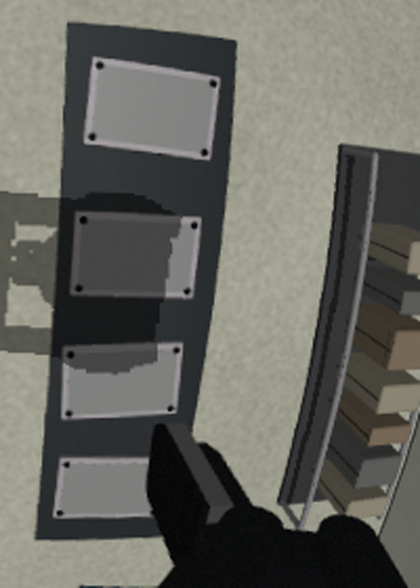

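The crop shows the four plates on the mat, with visible yaws. I'll solve each plate from its corners and check it against w1.

```bash
python3 - <<'E'
from fit import *
from scipy.optimize import least_squares
p=load('w3'); g=cv2.cvtColor(p['color'],cv2.COLOR_RGB2GRAY)
P={4:[(93,57),(220,77),(211,160),(84,143)],3:[(74,212),(202,214),(193,300),(68,295)],2:[(62,346),(182,342),(178,417),(62,419)],1:[(58,459),None,None,(54,519)]}
off=np.array([[-49,32],[49,32],[49,-32],[-49,-32]])
pose={}
def C(q,z=9):
    c,s=np.cos(q[2]),np.sin(q[2]); return np.c_[off@np.array([[c,s],[-s,c]])+q[:2],np.full(4,z)]
for k,cs in P.items():
    idx=[i for i in range(4) if cs[i]]
    uv=np.array([cs[i] for i in idx],float)/2.1+[270,40]-.26
    for nm,u in (('man',uv),('sub',cv2.cornerSubPix(g,uv.astype(np.float32).reshape(-1,1,2).copy(),(3,3),(-1,-1),(3,30,.01)).reshape(-1,2))):
        r=least_squares(lambda q:(proj(p,C(q))[idx]-u).ravel(),[640,210*(k-2.5)/2,0])
        print(k,nm,r.x.round(3),np.abs(r.fun).max().round(2)); 
        if nm=='man': pose[k]=r.x
pickle.dump(pose,open('plates.pkl','wb'))
w=load('w1'); im=cv2.resize(w['color'][:,:,::-1],None,fx=3,fy=3,interpolation=cv2.INTER_CUBIC)
for k,q in pose.items(): cv2.polylines(im,[np.round((proj(w,C(q))+.5)*3).astype(int)],True,(0,0,255),1)
b=cv2.resize(p['color'][:,:,::-1],None,fx=3,fy=3,interpolation=cv2.INTER_CUBIC)
for k,q in pose.items(): cv2.polylines(b,[np.round((proj(p,C(q))+.5)*3).astype(int)],True,(0,0,255),1)
a=np.hstack([im[0:600,830:1190],b[180:780,880:1280]]);cv2.imwrite('pics/ov.png',a)
E
```

```text
4 man [ 6.51100e+02  1.53509e+02 -8.10000e-02] 0.66
4 sub [ 6.50973e+02  1.52766e+02 -1.04000e-01] 2.1
3 man [ 6.42655e+02  4.42280e+01 -1.60000e-02] 1.16
3 sub [ 6.42882e+02  4.35560e+01 -3.30000e-02] 1.58
2 man [ 6.40019e+02 -5.90940e+01  2.60000e-02] 1.37
2 sub [ 6.40748e+02 -6.00790e+01  1.30000e-02] 1.31
1 man [ 6.41043e+02 -1.61520e+02  7.00000e-03] 0.01
1 sub [ 6.41415e+02 -1.62019e+02 -2.40000e-02] 1.6
```

View pics/ov.png

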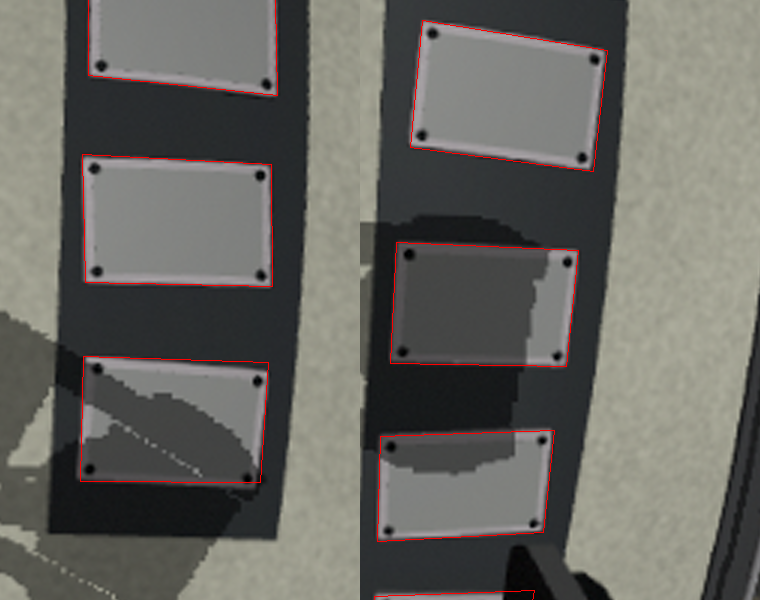

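The overlay fits well. Plate 1's yaw should be about −0.025. Now a closer look at yellow.

```bash
python3 -m crank '[{"dp":[-157,33,-54],"roll":0,"gripper":0},{"dp":[-157,33,-54],"roll":0,"gripper":0},{"dp":[-157,33,-54],"roll":0,"gripper":0},{"dp":[-157,33,-54],"roll":0,"gripper":0},{"dp":[-157,33,-54],"roll":0,"gripper":0},{"dp":[-157,33,-54],"roll":0,"gripper":0},{"dp":[-157,33,-54],"roll":0,"gripper":0}]'
cat > look.py <<'E'
import sys
from fit import *
H={'yellow':16,'pink':24,'green':32,'blue':40}
def look(c,tag,xy,z0=0):
    p=take('wrist',tag); m,ce,st=mask(p,c,proj(p,[*xy,z0+H[c]])[0]); print(ce.round(),st)
    q,f=fit([(p,m,ce)],H[c],z0=z0); print(c,q.round(3),'cost',round(f,3)); return p,m,ce
E
python3 - <<'E'
from look import *
p,m,ce=look('yellow','y1',(462,321))
v=[(p,m,ce)]+[(load(t),*mask(load(t),'yellow',s,40)[:2]) for t,s in (('s2',(323,148)),('d2',(234,152)))]
print(fit(v,16,freeh=True))
E
```

```text
time_s: 3.83
eef_pos: [471.3, 226.6, 300.5]
ee_rot: [-0.5, 0.5, -0.5, 0.5]
force: [0.4, 0.7, -1.4]
grip_width: 1.002
[252.  82.] [ 221   55   63   55 1839]
yellow [461.832 320.106   2.593] cost 0.011
(array([461.93747223, 320.13001986,   2.59231932,   1.71649427]), np.float64(0.06525050979260988))
```

```bash
python3 -m crank '[{"dp":[-93,190,-9],"roll":-1.02,"gripper":0},{"dp":[-93,190,-9],"roll":-1.02,"gripper":0},{"dp":[-93,190,-9],"roll":-1.02,"gripper":0},{"dp":[-93,190,-9],"roll":-1.02,"gripper":0},{"dp":[-93,190,-9],"roll":-1.02,"gripper":0},{"dp":[-93,190,-9],"roll":-1.02,"gripper":0},{"dp":[-93,190,-9],"roll":-1.02,"gripper":0},{"dp":[-93,190,-9],"roll":-1.02,"gripper":0},{"dp":[-93,190,-9],"roll":-1.02,"gripper":0},{"dp":[-93,190,-9],"roll":-1.02,"gripper":0}]' 30
python3 -c "
from h import *
print(delta([461.9,320.1,26],1.022))
p=take('wrist','y2')"

```

```text
time_s: 4.72
eef_pos: [462.9, 319.0, 110.5]
ee_rot: [0.68, -0.68, 0.193, -0.194]
force: [0.3, -0.2, -0.1]
grip_width: 1.003
(array([-1.5, 84.5,  0.3]), np.float64(-0.005970306120908653), {'time_s': 4.7167, 'joints': array([ 3.95074890e-01,  5.40951615e-01,  1.55704135e+00, -9.28648361e-05,
        1.04302448e+00, -6.20907975e-01]), 'dq': array([ 0.00748518, -0.00498613,  0.00170868, -0.00078515, -0.00031866,
        0.05496579]), 'tau': array([ 8.90432205e-02, -4.75333285e+01, -2.22833812e+01, -3.25297078e-04,
       -8.59112824e-04, -6.45032041e-01]), 'eef_pos': array([462.92716735, 319.02680022, 110.54160102]), 'ee_rot': array([ 0.68018228, -0.6799733 ,  0.19345733, -0.19381085]), 'force': array([ 0.25640591, -0.16358647, -0.09436794]), 'wrist_torque': array([-0.03259058,  0.01607248, -0.00423953]), 'grip_width': 1.002607585663661})
```

View pics/y2.png

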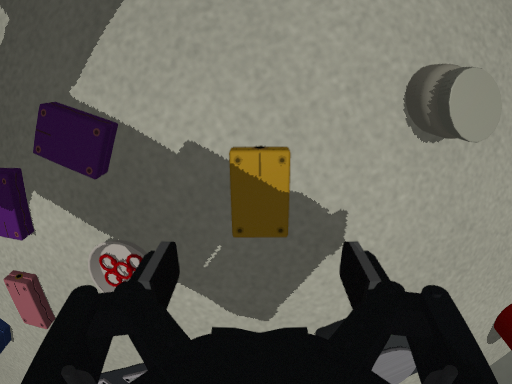

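Yellow sits centred between the jaws at (260,190), and the dish at (120,265) is well clear. I'll descend and grasp.

```bash
python3 -m crank '[{"dp":[-1,40,0],"roll":0,"gripper":0},{"dp":[-1,70,0],"roll":0,"gripper":0},{"dp":[-1,84,0],"roll":0,"gripper":0},{"dp":[-1,84,0],"roll":0,"gripper":0},{"dp":[-1,84,0],"roll":0,"gripper":255},{"dp":[-1,84,0],"roll":0,"gripper":255},{"dp":[-1,84,0],"roll":0,"gripper":255},{"dp":[-1,84,0],"roll":0,"gripper":255},{"dp":[-1,84,0],"roll":0,"gripper":255},{"dp":[-1,84,0],"roll":0,"gripper":255}]' 35
python3 -m crank '[{"dp":[0,0,0],"roll":0,"gripper":255},{"dp":[0,0,0],"roll":0,"gripper":255},{"dp":[0,-40,0],"roll":0,"gripper":255},{"dp":[0,-80,0],"roll":0,"gripper":255},{"dp":[0,-80,0],"roll":0,"gripper":255},{"dp":[0,-80,0],"roll":0,"gripper":255}]' 35
python3 - <<'E'
from h import *
pose=pickle.load(open('plates.pkl','rb')); pose[1]=np.array([641.2,-162,-0.025]); pickle.dump(pose,open('plates.pkl','wb'))
q=pose[1]; d=delta([q[0],q[1],110],q[2]+np.pi/2); print(d[:2],d[2]['grip_width'],d[2]['joints'].round(2))
E
```

```text
time_s: 5.6
eef_pos: [462.0, 320.8, 28.0]
ee_rot: [0.681, -0.68, 0.192, -0.193]
force: [-0.9, -1.4, 6.6]
grip_width: 0.522
time_s: 6.1
eef_pos: [462.2, 321.0, 108.9]
ee_rot: [0.682, -0.679, 0.191, -0.194]
force: [-0.2, -0.8, -1.4]
grip_width: 0.52
(array([ 405.4,   -1.2, -317.8]), np.float64(-0.5260042726066727)) 0.5197176356362706 [ 0.4   0.54  1.56 -0.    1.03 -0.62]
```

```bash
python3 -m crank '[{"dp":[405,-1,-318],"roll":-0.53,"gripper":255},{"dp":[405,-1,-318],"roll":-0.53,"gripper":255},{"dp":[405,-1,-318],"roll":-0.53,"gripper":255},{"dp":[405,-1,-318],"roll":-0.53,"gripper":255},{"dp":[405,-1,-318],"roll":-0.53,"gripper":255},{"dp":[405,-1,-318],"roll":-0.53,"gripper":255},{"dp":[405,-1,-318],"roll":-0.53,"gripper":255},{"dp":[405,-1,-318],"roll":-0.53,"gripper":255},{"dp":[405,-1,-318],"roll":-0.53,"gripper":255},{"dp":[405,-1,-318],"roll":-0.53,"gripper":255}]' 
python3 - <<'E'
from h import *
pose=pickle.load(open('plates.pkl','rb'))
q=pose[1]; d=delta([q[0],q[1],110],q[2]+np.pi/2); print(d[:2],d[2]['grip_width'],d[2]['eef_pos'])
E
```

```text
time_s: 6.93
eef_pos: [600.3, -57.8, 106.0]
ee_rot: [0.707, -0.707, 0.008, -0.007]
force: [0.3, 1.4, -0.4]
grip_width: 0.525
(array([  43.1,   -4.1, -103.3]), np.float64(0.0036997681208317257)) 0.5251924468879903 [600.32023981 -57.77853586 105.985966  ]
```

```bash
cat > to.py <<'E'
import sys
from h import *
x,y,z,a=map(float,sys.argv[1:5]); d=delta([x,y,z],a); s=d[2]
print('dp',d[0],'roll',round(d[1],3),'grip',round(s['grip_width'],3),'pos',s['eef_pos'].round(1),'F',s['force'].round(1),'j6',s['joints'][5].round(2))
E
python3 -m crank '[{"dp":[0,0,0],"roll":0,"gripper":255},{"dp":[0,0,0],"roll":0,"gripper":255}]'; python3 to.py 641.2 -162 110 1.546
```

```text
time_s: 7.1
eef_pos: [600.2, -57.6, 105.7]
ee_rot: [0.707, -0.707, 0.009, -0.008]
force: [0.4, 1.1, -0.9]
grip_width: 0.526
dp [  43.5   -4.5 -103.4] roll 0.001 grip 0.526 pos [600.2 -57.6 105.7] F [ 0.4  1.1 -0.9] j6 -1.84
```

```bash
python3 -m crank '[{"dp":[43,0,-103],"roll":0,"gripper":255},{"dp":[43,0,-103],"roll":0,"gripper":255},{"dp":[43,0,-103],"roll":0,"gripper":255},{"dp":[43,0,-103],"roll":0,"gripper":255},{"dp":[43,20,-103],"roll":0,"gripper":255},{"dp":[43,45,-103],"roll":0,"gripper":255},{"dp":[43,45,-103],"roll":0,"gripper":255}]'; python3 to.py 641.2 -162 38 1.546
```

```text
time_s: 7.68
eef_pos: [638.7, -157.0, 56.7]
ee_rot: [0.709, -0.706, 0.01, -0.004]
force: [-0.7, -0.1, -1.7]
grip_width: 0.52
dp [ 2.7 18.7 -5. ] roll 0.005 grip 0.52 pos [ 638.7 -157.    56.7] F [-0.7 -0.1 -1.7] j6 -1.97
```

```bash
python3 -m crank '[{"dp":[0,8,0],"roll":0,"gripper":255},{"dp":[0,8,0],"roll":0,"gripper":255}]'; python3 to.py 641.2 -162 38 1.546; python3 to.py 641.2 -162 38 1.546
```

```text
time_s: 7.85
eef_pos: [641.1, -158.6, 53.6]
ee_rot: [0.707, -0.707, 0.007, -0.007]
force: [-0.8, -0.4, -1.3]
grip_width: 0.527
dp [ 0.1 15.6 -3.4] roll 0.005 grip 0.527 pos [ 641.1 -158.6   53.6] F [-0.8 -0.4 -1.3] j6 -1.97
dp [ 0.1 15.6 -3.4] roll 0.005 grip 0.527 pos [ 641.1 -158.6   53.6] F [-0.8 -0.4 -1.3] j6 -1.97
```

```bash
python3 -m crank '[{"dp":[0,5,-2],"roll":0,"gripper":255},{"dp":[0,10,-2],"roll":0,"gripper":255},{"dp":[0,14,-2],"roll":0,"gripper":255},{"dp":[0,15,-2],"roll":0,"gripper":255},{"dp":[0,15,-2],"roll":0,"gripper":255}]'; python3 to.py 641.2 -162 37 1.546
```

```text
time_s: 8.27
eef_pos: [641.2, -161.6, 38.8]
ee_rot: [0.707, -0.707, 0.008, -0.007]
force: [0.1, 0.6, -1.4]
grip_width: 0.524
dp [-0.   1.8 -0.4] roll 0.004 grip 0.524 pos [ 641.2 -161.6   38.8] F [ 0.1  0.6 -1.4] j6 -1.97
```

Down another 2 mm, release, rise and look.

```bash
python3 -m crank '[{"dp":[0,1,0],"roll":0,"gripper":255},{"dp":[0,2,0],"roll":0,"gripper":255},{"dp":[0,2,0],"roll":0,"gripper":0},{"dp":[0,2,0],"roll":0,"gripper":0},{"dp":[0,2,0],"roll":0,"gripper":0},{"dp":[0,2,0],"roll":0,"gripper":0},{"dp":[0,-30,0],"roll":0,"gripper":0},{"dp":[0,-70,0],"roll":0,"gripper":0}]'
python3 -m crank '[{"dp":[40,-80,-70],"roll":0,"gripper":0},{"dp":[80,-160,-70],"roll":0,"gripper":0},{"dp":[80,-160,-70],"roll":0,"gripper":0},{"dp":[80,-160,-70],"roll":0,"gripper":0},{"dp":[80,-160,-70],"roll":0,"gripper":0},{"dp":[80,-160,-70],"roll":0,"gripper":0}]'
python3 -c "
from look import *
p=take('wrist','p1')
cv2.imwrite('pics/p1b.png',p['color'][:,:,::-1])"; python3 to.py 430.5 -5 110 1.025
```

```text
time_s: 8.93
eef_pos: [639.8, -161.1, 106.8]
ee_rot: [0.708, -0.706, 0.01, -0.005]
force: [0.0, -0.4, 0.3]
grip_width: 0.998
time_s: 9.43
eef_pos: [722.2, -235.5, 276.2]
ee_rot: [-0.705, 0.709, -0.003, 0.012]
force: [0.4, -0.7, 0.9]
grip_width: 1.003
dp [-296.5  159.2  223.7] roll 0.524 grip 1.0 pos [ 721.1 -234.5  271.9] F [-0.8 -0.3 -0.8] j6 -2.02
```

View pics/p1b.png

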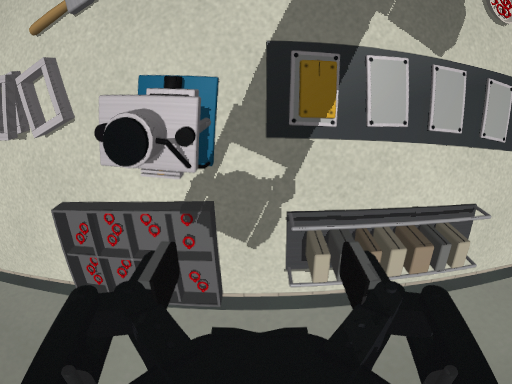

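```bash
cat > chk.py <<'E'
# plate fit by brightness step along its outline (top z=9), seeded by the stored pose; skip where the mould may hide it
from look import *
def chk(p,q0,col=None,xy=None):
    g=cv2.GaussianBlur(cv2.cvtColor(p['color'],cv2.COLOR_RGB2GRAY),(0,0),.7).astype(np.float32)
    def cost(q):
        c,s=np.cos(q[2]),np.sin(q[2]); sc=0
        e=np.linspace(-.85,.85,40)
        for d in (-2,2):
            L=49+d;W=32+d
            o=np.r_[np.c_[49*e,W+0*e],np.c_[49*e,-W+0*e],np.c_[L+0*e,32*e],np.c_[-L+0*e,32*e]]
            uv=proj(p,np.c_[o@np.array([[c,s],[-s,c]])+q[:2],np.full(len(o),9)]).astype(np.float32)
            v=cv2.remap(g,uv[:,0].copy(),uv[:,1].copy(),cv2.INTER_LINEAR).ravel()
            if d<0: vi=v
            else: vo=v
        return -np.mean(np.clip(vi-vo,0,60))
    best=min(([q0[0]+a,q0[1]+b,q0[2]+c] for a in range(-8,9,2) for b in range(-8,9,2) for c in (-.05,0,.05)),key=cost)
    r=minimize(cost,best,method='Nelder-Mead',options=dict(initial_simplex=np.array(best)+np.r_[np.zeros((1,3)),np.diag([1.5,1.5,.02])]))
    print('plate',r.x.round(3),'score',round(r.fun,1))
    if col:
        m,ce,st=mask(p,col,proj(p,[*xy,9+H[col]])[0]); q,f=fit([(p,m,ce)],H[col],z0=9)
        c,s=np.cos(r.x[2]),np.sin(r.x[2]);d=q[:2]-r.x[:2]
        print(col,q.round(3),'cost',round(f,3),'offset in plate',(c*d[0]+s*d[1]).round(1),(-s*d[0]+c*d[1]).round(1),'yaw',((q[2]-r.x[2]+np.pi/2)%np.pi-np.pi/2).round(3))
    return r.x
E
python3 - <<'E'
from chk import *
pose=pickle.load(open('plates.pkl','rb')); p=load('p1')
chk(p,pose[1],'yellow',pose[1][:2])
for k in (2,3,4): chk(p,pose[k])
p=load('w1');print('w1');chk(p,pose[2]);chk(p,pose[1]); p=load('w3');print('w3')
for k in (2,3,4): chk(p,pose[k])
E
```

```text
plate [ 6.41186e+02 -1.64649e+02 -4.10000e-02] score -57.5
yellow [ 6.41175e+02 -1.62521e+02 -7.00000e-03] cost 0.016 offset in plate -0.1 2.1 yaw 0.033
plate [ 6.40695e+02 -6.05760e+01  2.80000e-02] score -60.0
plate [ 6.43245e+02  4.21240e+01 -2.00000e-02] score -59.8
plate [ 6.50950e+02  1.51062e+02 -6.80000e-02] score -59.4
w1
plate [ 6.4029e+02 -5.9920e+01  2.8000e-02] score -60.0
plate [ 6.40493e+02 -1.63333e+02 -3.80000e-02] score -52.8
w3
plate [ 6.39744e+02 -5.78930e+01  3.10000e-02] score -54.5
plate [ 6.42962e+02  4.43540e+01 -2.10000e-02] score -49.3
plate [ 6.50886e+02  1.53769e+02 -9.60000e-02] score -59.9
```

Yellow is about 2 mm and 0.03 rad off on its plate, which is fine. Next is pink, at (430.5,−5) with jaw yaw 1.03.

```bash
python3 -c "
import pickle,numpy as np
pickle.dump({1:np.array([641,-164,-.04]),2:np.array([640.3,-59.8,.029]),3:np.array([643.1,43.2,-.02]),4:np.array([650.9,152.5,-.08])},open('plates.pkl','wb'))"
python3 -m crank '[{"dp":[-296,160,224],"roll":0.52,"gripper":0},{"dp":[-296,160,224],"roll":0.52,"gripper":0},{"dp":[-296,160,224],"roll":0.52,"gripper":0},{"dp":[-296,160,224],"roll":0.52,"gripper":0},{"dp":[-296,160,224],"roll":0.52,"gripper":0},{"dp":[-296,160,224],"roll":0.52,"gripper":0},{"dp":[-296,160,224],"roll":0.52,"gripper":0},{"dp":[-296,160,224],"roll":0.52,"gripper":0},{"dp":[-296,160,224],"roll":0.52,"gripper":0},{"dp":[-296,160,224],"roll":0.52,"gripper":0}]'
python3 -m crank '[{"dp":[0,0,0],"roll":0,"gripper":0},{"dp":[0,0,0],"roll":0,"gripper":0}]'
python3 -c "
from look import *
look('pink','k1',(430.5,-5))"; python3 to.py 430.5 -5 30 1.03
```

```text
time_s: 10.32
eef_pos: [439.1, -12.8, 115.2]
ee_rot: [0.681, -0.681, 0.19, -0.188]
force: [0.4, -1.0, -0.4]
grip_width: 0.999
time_s: 10.48
eef_pos: [439.9, -12.9, 115.5]
ee_rot: [0.682, -0.682, 0.19, -0.187]
force: [1.0, -0.2, -0.2]
grip_width: 1.0
[262. 180.] [ 231  133   63   95 5574]
pink [429.72   -4.909   2.604] cost 0.052
dp [-14.5  86.6   1.9] roll 0.001 grip 1.001 pos [442.  -14.1 116.6] F [-0.3  0.   0.6] j6 -1.33
```

```bash
python3 -m crank '[{"dp":[-13,20,2],"roll":0,"gripper":0},{"dp":[-13,55,2],"roll":0,"gripper":0},{"dp":[-13,85,2],"roll":0,"gripper":0},{"dp":[-13,85,2],"roll":0,"gripper":0},{"dp":[-13,85,2],"roll":0,"gripper":255},{"dp":[-13,85,2],"roll":0,"gripper":255},{"dp":[-13,85,2],"roll":0,"gripper":255},{"dp":[-13,85,2],"roll":0,"gripper":255},{"dp":[-13,85,2],"roll":0,"gripper":255},{"dp":[-13,85,2],"roll":0,"gripper":255}]' 35
python3 -m crank '[{"dp":[0,0,0],"roll":0,"gripper":255},{"dp":[0,0,0],"roll":0,"gripper":255}]'
python3 -m crank '[{"dp":[0,-40,0],"roll":0,"gripper":255},{"dp":[0,-80,0],"roll":0,"gripper":255},{"dp":[0,-80,0],"roll":0,"gripper":255},{"dp":[0,-80,0],"roll":0,"gripper":255}]'; python3 to.py 640.3 -59.8 110 1.6
```

```text
time_s: 11.37
eef_pos: [434.2, -6.6, 33.8]
ee_rot: [-0.681, 0.681, -0.188, 0.19]
force: [-1.5, -0.4, 7.4]
grip_width: 0.528
time_s: 11.53
eef_pos: [434.2, -6.6, 33.8]
ee_rot: [-0.681, 0.681, -0.188, 0.19]
force: [-1.1, 0.0, 6.8]
grip_width: 0.527
time_s: 11.87
eef_pos: [434.2, -6.5, 114.6]
ee_rot: [-0.681, 0.681, -0.187, 0.191]
force: [0.8, 1.0, -2.1]
grip_width: 0.525
dp [204.1   5.9  60.4] roll -0.57 grip 0.525 pos [434.2  -6.5 114.6] F [ 0.8  1.  -2.1] j6 -1.32
```

```bash
python3 -m crank '[{"dp":[208,0,62],"roll":-0.57,"gripper":255},{"dp":[208,0,62],"roll":-0.57,"gripper":255},{"dp":[208,0,62],"roll":-0.57,"gripper":255},{"dp":[208,0,62],"roll":-0.57,"gripper":255},{"dp":[208,0,62],"roll":-0.57,"gripper":255},{"dp":[208,0,62],"roll":-0.57,"gripper":255},{"dp":[208,0,62],"roll":-0.57,"gripper":255},{"dp":[208,30,62],"roll":-0.57,"gripper":255},{"dp":[208,55,62],"roll":-0.57,"gripper":255},{"dp":[208,55,62],"roll":-0.57,"gripper":255}]'
python3 -m crank '[{"dp":[0,0,0],"roll":0,"gripper":255},{"dp":[0,0,0],"roll":0,"gripper":255}]'; python3 to.py 644.5 -59.8 44 1.6
```

```text
time_s: 12.7
eef_pos: [639.6, -59.1, 51.4]
ee_rot: [0.708, -0.706, -0.007, 0.014]
force: [-1.3, -0.0, -2.2]
grip_width: 0.525
time_s: 12.87
eef_pos: [643.5, -60.2, 58.5]
ee_rot: [-0.707, 0.707, 0.011, -0.01]
force: [0.6, -0.2, -0.4]
grip_width: 0.523
dp [ 1.  14.6  0.3] roll -0.0 grip 0.523 pos [643.5 -60.2  58.5] F [ 0.6 -0.2 -0.4] j6 -1.87
```

```bash
python3 -m crank '[{"dp":[1,5,0],"roll":0,"gripper":255},{"dp":[1,10,0],"roll":0,"gripper":255},{"dp":[1,14,0],"roll":0,"gripper":255},{"dp":[1,14,0],"roll":0,"gripper":255},{"dp":[1,14,0],"roll":0,"gripper":255}]'; python3 to.py 644.5 -59.8 43 1.6
```

```text
time_s: 13.28
eef_pos: [644.3, -60.1, 43.0]
ee_rot: [0.707, -0.707, -0.01, 0.01]
force: [0.1, -0.5, -1.2]
grip_width: 0.526
dp [0.3 0.  0.3] roll -0.0 grip 0.526 pos [644.3 -60.1  43. ] F [ 0.1 -0.5 -1.2] j6 -1.87
```

```bash
python3 -m crank '[{"dp":[0,1,0],"roll":0,"gripper":255},{"dp":[0,1,0],"roll":0,"gripper":0},{"dp":[0,1,0],"roll":0,"gripper":0},{"dp":[0,1,0],"roll":0,"gripper":0},{"dp":[0,1,0],"roll":0,"gripper":0},{"dp":[0,-40,0],"roll":0,"gripper":0},{"dp":[0,-80,0],"roll":0,"gripper":0},{"dp":[0,-80,0],"roll":0,"gripper":0},{"dp":[0,-80,0],"roll":0,"gripper":0}]'; python3 to.py 426.7 -303.6 110 1.47
```

```text
time_s: 14.03
eef_pos: [645.3, -60.3, 125.5]
ee_rot: [-0.707, 0.708, 0.012, -0.009]
force: [-0.2, -0.0, -1.0]
grip_width: 1.0
dp [-225.7   14.8 -236.7] roll 0.13 grip 1.0 pos [645.3 -60.3 125.5] F [-0.2 -0.  -1. ] j6 -1.87
```

```bash
python3 -m crank '[{"dp":[-225,0,-236],"roll":0.13,"gripper":0},{"dp":[-225,0,-236],"roll":0.13,"gripper":0},{"dp":[-225,0,-236],"roll":0.13,"gripper":0},{"dp":[-225,0,-236],"roll":0.13,"gripper":0},{"dp":[-225,0,-236],"roll":0.13,"gripper":0},{"dp":[-225,0,-236],"roll":0.13,"gripper":0},{"dp":[-225,0,-236],"roll":0.13,"gripper":0},{"dp":[-225,0,-236],"roll":0.13,"gripper":0},{"dp":[-225,0,-236],"roll":0.13,"gripper":0},{"dp":[-225,0,-236],"roll":0.13,"gripper":0}]'
python3 -m crank '[{"dp":[0,0,0],"roll":0,"gripper":0},{"dp":[0,0,0],"roll":0,"gripper":0}]'
python3 -c "
from look import *
look('green','g1',(426.7,-303.6))"; python3 to.py 426.7 -303.6 32 1.47
```

```text
time_s: 14.87
eef_pos: [425.0, -303.3, 122.0]
ee_rot: [0.707, -0.706, 0.037, -0.036]
force: [0.2, -1.2, 0.0]
grip_width: 1.003
time_s: 15.03
eef_pos: [426.8, -301.6, 122.5]
ee_rot: [0.707, -0.706, 0.035, -0.035]
force: [1.0, -0.3, -0.3]
grip_width: 0.997
[254. 193.] [ 222  146   62   95 5447]
green [ 4.26125e+02 -3.06018e+02 -7.10000e-02] cost 0.069
dp [ 0.1 90.6 -2.1] roll 0.002 grip 0.998 pos [ 426.9 -301.5  122.6] F [ 1.1  1.4 -0.6] j6 -2.31
```

View pics/g1.png

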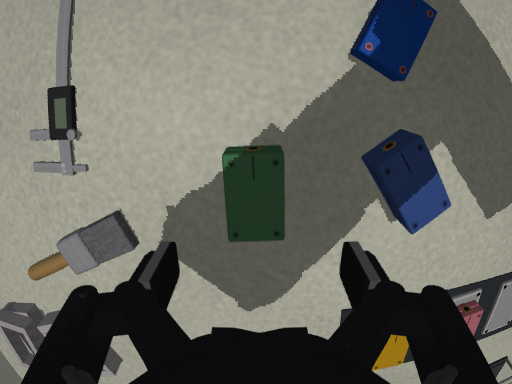

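Green is at (254,193). The brush at (105,245) is about 105 mm from it, so it is clear. Descend.

```bash
python3 -m crank '[{"dp":[-1,25,-3],"roll":0,"gripper":0},{"dp":[-1,60,-3],"roll":0,"gripper":0},{"dp":[-1,90,-3],"roll":0,"gripper":0},{"dp":[-1,90,-3],"roll":0,"gripper":0},{"dp":[-1,90,-3],"roll":0,"gripper":255},{"dp":[-1,90,-3],"roll":0,"gripper":255},{"dp":[-1,90,-3],"roll":0,"gripper":255},{"dp":[-1,90,-3],"roll":0,"gripper":255},{"dp":[-1,90,-3],"roll":0,"gripper":255},{"dp":[-1,90,-3],"roll":0,"gripper":255}]' 40
python3 -m crank '[{"dp":[0,0,0],"roll":0,"gripper":255},{"dp":[0,0,0],"roll":0,"gripper":255}]'
python3 -m crank '[{"dp":[0,-40,0],"roll":0,"gripper":255},{"dp":[0,-80,0],"roll":0,"gripper":255},{"dp":[0,-80,0],"roll":0,"gripper":255},{"dp":[0,-80,0],"roll":0,"gripper":255}]'; python3 to.py 643.1 43.2 110 1.55
```

```text
time_s: 15.92
eef_pos: [425.9, -306.1, 35.1]
ee_rot: [-0.705, 0.707, -0.035, 0.036]
force: [-0.5, 1.1, 6.3]
grip_width: 0.53
time_s: 16.08
eef_pos: [425.9, -306.1, 35.1]
ee_rot: [-0.705, 0.707, -0.035, 0.037]
force: [0.5, 1.7, 6.0]
grip_width: 0.527
time_s: 16.42
eef_pos: [425.8, -306.3, 115.9]
ee_rot: [-0.705, 0.708, -0.034, 0.037]
force: [0.1, 0.0, -1.8]
grip_width: 0.524
dp [181.    5.2 369.6] roll -0.08 grip 0.524 pos [ 425.8 -306.3  115.9] F [ 0.1  0.  -1.8] j6 -2.32
```

```bash
python3 -m crank '[{"dp":[181,0,369],"roll":-0.07,"gripper":255},{"dp":[181,0,369],"roll":-0.07,"gripper":255},{"dp":[181,0,369],"roll":-0.07,"gripper":255},{"dp":[181,0,369],"roll":-0.07,"gripper":255},{"dp":[181,0,369],"roll":-0.07,"gripper":255},{"dp":[181,0,369],"roll":-0.07,"gripper":255},{"dp":[181,0,369],"roll":-0.07,"gripper":255},{"dp":[181,0,369],"roll":-0.07,"gripper":255},{"dp":[181,0,369],"roll":-0.07,"gripper":255},{"dp":[181,0,369],"roll":-0.07,"gripper":255}]'
python3 -m crank '[{"dp":[0,0,0],"roll":0,"gripper":255},{"dp":[0,0,0],"roll":0,"gripper":255},{"dp":[0,0,0],"roll":0,"gripper":255}]'; python3 to.py 643.1 43.2 46 1.55
```

```text
time_s: 17.25
eef_pos: [642.6, 46.2, 112.1]
ee_rot: [0.707, -0.707, 0.011, -0.01]
force: [-0.2, -0.6, -1.2]
grip_width: 0.526
time_s: 17.5
eef_pos: [641.5, 43.1, 112.1]
ee_rot: [-0.707, 0.707, -0.012, 0.01]
force: [0.1, 0.3, -1.8]
grip_width: 0.53
dp [ 1.7 66.1  0.2] roll -0.01 grip 0.53 pos [641.5  43.1 112.1] F [ 0.1  0.3 -1.8] j6 -1.65
```

```bash
python3 -m crank '[{"dp":[1,20,0],"roll":0,"gripper":255},{"dp":[1,45,0],"roll":0,"gripper":255},{"dp":[1,60,0],"roll":0,"gripper":255},{"dp":[1,65,0],"roll":0,"gripper":255},{"dp":[1,65,0],"roll":0,"gripper":255},{"dp":[1,65,0],"roll":0,"gripper":255}]'; python3 to.py 643.1 43.2 44 1.55
```

```text
time_s: 18.0
eef_pos: [643.4, 42.6, 48.9]
ee_rot: [-0.707, 0.707, -0.011, 0.012]
force: [-0.3, -0.4, -1.2]
grip_width: 0.53
dp [-0.3  4.9  0.6] roll -0.011 grip 0.53 pos [643.4  42.6  48.9] F [-0.3 -0.4 -1.2] j6 -1.65
```

```bash
python3 -m crank '[{"dp":[0,3,0],"roll":0,"gripper":255},{"dp":[0,5,0],"roll":0,"gripper":255},{"dp":[0,5,0],"roll":0,"gripper":0},{"dp":[0,5,0],"roll":0,"gripper":0},{"dp":[0,5,0],"roll":0,"gripper":0},{"dp":[0,5,0],"roll":0,"gripper":0},{"dp":[0,-35,0],"roll":0,"gripper":0},{"dp":[0,-75,0],"roll":0,"gripper":0},{"dp":[0,-80,0],"roll":0,"gripper":0},{"dp":[0,-80,0],"roll":0,"gripper":0}]'; python3 to.py 426.8 -174 130 2.1
```

```text
time_s: 18.83
eef_pos: [644.5, 43.3, 131.4]
ee_rot: [-0.707, 0.707, -0.009, 0.013]
force: [0.3, 1.2, -1.5]
grip_width: 1.0
dp [-2.109e+02  2.000e-01 -2.239e+02] roll -0.56 grip 1.0 pos [644.5  43.3 131.4] F [ 0.3  1.2 -1.5] j6 -1.65
```

```bash
python3 -m crank '[{"dp":[-211,0,-224],"roll":-0.55,"gripper":0},{"dp":[-211,0,-224],"roll":-0.55,"gripper":0},{"dp":[-211,0,-224],"roll":-0.55,"gripper":0},{"dp":[-211,0,-224],"roll":-0.55,"gripper":0},{"dp":[-211,0,-224],"roll":-0.55,"gripper":0},{"dp":[-211,0,-224],"roll":-0.55,"gripper":0},{"dp":[-211,0,-224],"roll":-0.55,"gripper":0},{"dp":[-211,0,-224],"roll":-0.55,"gripper":0},{"dp":[-211,0,-224],"roll":-0.55,"gripper":0},{"dp":[-211,0,-224],"roll":-0.55,"gripper":0}]'
python3 -m crank '[{"dp":[0,0,0],"roll":0,"gripper":0},{"dp":[0,0,0],"roll":0,"gripper":0}]'
python3 -c "
from look import *
look('blue','b1',(426.8,-174))"; python3 to.py 426.8 -174 37 2.1
```

```text
time_s: 19.67
eef_pos: [424.7, -174.3, 127.3]
ee_rot: [0.684, -0.683, -0.18, 0.181]
force: [1.2, 0.2, 1.0]
grip_width: 0.997
time_s: 19.83
eef_pos: [425.8, -173.2, 127.6]
ee_rot: [0.684, -0.683, -0.182, 0.182]
force: [-0.4, 1.1, 0.2]
grip_width: 0.996
[258. 194.] [ 226  146   63   98 5764]
blue [ 426.001 -174.698    0.521] cost 0.049
dp [ 0.4 90.7 -1.2] roll -0.008 grip 1.005 pos [ 425.8 -173.2  127.7] F [-0.8  0.5 -0.8] j6 -2.73
```

View pics/b1.png

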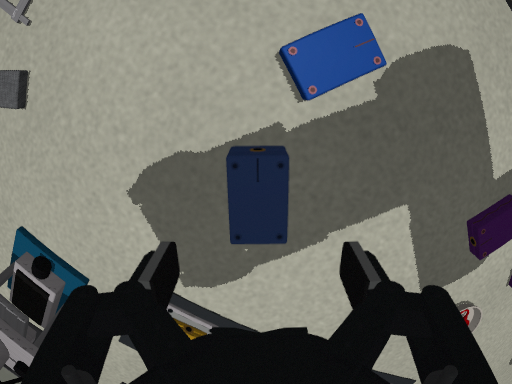

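The dark blue mould is centred at (258,194) and the look-alike at (332,57) is clear of the fingers. Grasp.

```bash
python3 -m crank '[{"dp":[0,25,-1],"roll":0,"gripper":0},{"dp":[0,60,-1],"roll":0,"gripper":0},{"dp":[0,89,-1],"roll":0,"gripper":0},{"dp":[0,89,-1],"roll":0,"gripper":0},{"dp":[0,89,-1],"roll":0,"gripper":255},{"dp":[0,89,-1],"roll":0,"gripper":255},{"dp":[0,89,-1],"roll":0,"gripper":255},{"dp":[0,89,-1],"roll":0,"gripper":255},{"dp":[0,89,-1],"roll":0,"gripper":255},{"dp":[0,89,-1],"roll":0,"gripper":255}]' 45
python3 -m crank '[{"dp":[0,0,0],"roll":0,"gripper":255},{"dp":[0,0,0],"roll":0,"gripper":255}]'
python3 -m crank '[{"dp":[0,-40,0],"roll":0,"gripper":255},{"dp":[0,-90,0],"roll":0,"gripper":255},{"dp":[0,-90,0],"roll":0,"gripper":255},{"dp":[0,-90,0],"roll":0,"gripper":255}]'; python3 to.py 650.9 152.5 125 1.49
```

```text
time_s: 20.72
eef_pos: [426.8, -175.4, 40.8]
ee_rot: [-0.682, 0.684, 0.182, -0.181]
force: [0.3, 0.5, 5.9]
grip_width: 0.525
time_s: 20.88
eef_pos: [426.8, -175.4, 40.8]
ee_rot: [-0.682, 0.684, 0.182, -0.181]
force: [0.2, 0.9, 5.9]
grip_width: 0.525
time_s: 21.22
eef_pos: [427.2, -175.7, 132.4]
ee_rot: [-0.681, 0.685, 0.183, -0.18]
force: [-1.2, -0.8, -3.5]
grip_width: 0.527
dp [357.1   7.2 173.9] roll 0.6 grip 0.527 pos [ 427.2 -175.7  132.4] F [-1.2 -0.8 -3.5] j6 -2.73
```

```bash
python3 -m crank '[{"dp":[357,0,174],"roll":0.6,"gripper":255},{"dp":[357,0,174],"roll":0.6,"gripper":255},{"dp":[357,0,174],"roll":0.6,"gripper":255},{"dp":[357,0,174],"roll":0.6,"gripper":255},{"dp":[357,0,174],"roll":0.6,"gripper":255},{"dp":[357,0,174],"roll":0.6,"gripper":255},{"dp":[357,0,174],"roll":0.6,"gripper":255},{"dp":[357,0,174],"roll":0.6,"gripper":255},{"dp":[357,0,174],"roll":0.6,"gripper":255},{"dp":[357,0,174],"roll":0.6,"gripper":255}]'
python3 -m crank '[{"dp":[0,0,0],"roll":0,"gripper":255},{"dp":[0,0,0],"roll":0,"gripper":255},{"dp":[0,0,0],"roll":0,"gripper":255}]'; python3 to.py 650.9 152.5 51 1.49
```

```text
time_s: 22.05
eef_pos: [644.9, 148.5, 127.2]
ee_rot: [-0.706, 0.707, -0.029, 0.028]
force: [0.4, -0.9, -1.6]
grip_width: 0.53
time_s: 22.3
eef_pos: [644.0, 146.2, 127.3]
ee_rot: [-0.706, 0.707, -0.029, 0.028]
force: [0.3, 0.3, -1.5]
grip_width: 0.526
dp [ 6.6 76.3  6.9] roll 0.0 grip 0.526 pos [644.  146.2 127.3] F [ 0.3  0.3 -1.5] j6 -1.44
```

```bash
python3 -m crank '[{"dp":[6,20,6],"roll":0,"gripper":255},{"dp":[6,45,6],"roll":0,"gripper":255},{"dp":[6,65,6],"roll":0,"gripper":255},{"dp":[6,72,6],"roll":0,"gripper":255},{"dp":[6,72,6],"roll":0,"gripper":255},{"dp":[6,72,6],"roll":0,"gripper":255},{"dp":[6,72,6],"roll":0,"gripper":255}]'; python3 to.py 650.9 152.5 50 1.49
```

```text
time_s: 22.88
eef_pos: [652.0, 151.5, 58.8]
ee_rot: [0.707, -0.706, 0.028, -0.03]
force: [0.3, -0.0, -1.5]
grip_width: 0.531
dp [-1.2  8.8  0.9] roll -0.001 grip 0.531 pos [652.  151.5  58.8] F [ 0.3 -0.  -1.5] j6 -1.44
```

```bash
python3 -m crank '[{"dp":[-1,3,1],"roll":0,"gripper":255},{"dp":[-1,6,1],"roll":0,"gripper":255},{"dp":[-1,8,1],"roll":0,"gripper":255},{"dp":[-1,8,1],"roll":0,"gripper":255}]'; python3 to.py 650.9 152.5 50 1.49
```

```text
time_s: 23.22
eef_pos: [650.5, 153.2, 49.9]
ee_rot: [-0.707, 0.707, -0.028, 0.029]
force: [-2.1, -0.0, 4.5]
grip_width: 0.529
dp [ 0.4 -0.1 -0.6] roll 0.0 grip 0.529 pos [650.5 153.2  49.9] F [-2.1 -0.   4.5] j6 -1.43
```

```bash
python3 -m crank '[{"dp":[0,0,0],"roll":0,"gripper":0},{"dp":[0,0,0],"roll":0,"gripper":0},{"dp":[0,0,0],"roll":0,"gripper":0},{"dp":[0,0,0],"roll":0,"gripper":0},{"dp":[0,-35,0],"roll":0,"gripper":0},{"dp":[0,-75,0],"roll":0,"gripper":0},{"dp":[0,-110,0],"roll":0,"gripper":0},{"dp":[0,-110,0],"roll":0,"gripper":0}]'
python3 -m crank '[{"dp":[50,-100,-140],"roll":0,"gripper":0},{"dp":[50,-100,-140],"roll":0,"gripper":0},{"dp":[50,-100,-140],"roll":0,"gripper":0},{"dp":[50,-100,-140],"roll":0,"gripper":0},{"dp":[50,-100,-140],"roll":0,"gripper":0},{"dp":[50,-100,-140],"roll":0,"gripper":0},{"dp":[50,-100,-140],"roll":0,"gripper":0}]'
python3 - <<'E'
from chk import *
pose=pickle.load(open('plates.pkl','rb')); p=take('wrist','f1')
for k,c in enumerate(('yellow','pink','green','blue'),1): chk(p,pose[k],c,pose[k][:2])
E
```

```text
time_s: 23.88
eef_pos: [653.0, 153.3, 167.3]
ee_rot: [0.707, -0.706, 0.024, -0.033]
force: [0.8, -0.8, 0.5]
grip_width: 0.996
time_s: 24.47
eef_pos: [688.8, 9.5, 258.3]
ee_rot: [0.707, -0.706, 0.029, -0.029]
force: [-0.4, 0.0, -0.1]
grip_width: 1.003
plate [ 6.40986e+02 -1.63292e+02 -4.50000e-02] score -60.0
yellow [ 6.40931e+02 -1.61021e+02 -2.30000e-02] cost 0.04 offset in plate -0.2 2.3 yaw 0.022
plate [ 6.39572e+02 -5.91070e+01  2.40000e-02] score -59.0
pink [ 6.40058e+02 -5.99330e+01  2.50000e-02] cost 0.048 offset in plate 0.5 -0.8 yaw 0.001
plate [ 6.4332e+02  4.3046e+01 -2.2000e-02] score -59.8
green [6.43164e+02 4.26490e+01 7.00000e-03] cost 0.054 offset in plate -0.1 -0.4 yaw 0.028
plate [ 6.50068e+02  1.53118e+02 -7.50000e-02] score -47.3
blue [ 6.51100e+02  1.52648e+02 -6.50000e-02] cost 0.028 offset in plate 1.1 -0.4 yaw 0.01
```

View pics/f1.png

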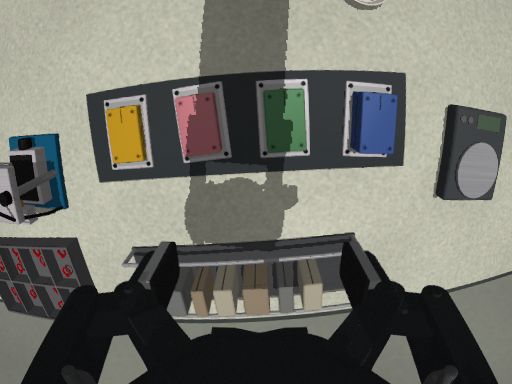

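The order from the clamp is yellow (125,134), pink (199,125), green (284,120), blue (374,123). All four are flat, right way up and within 2.5 mm of centre. Handing in.

```bash
python3 -c "
from rig import ctrl
print(ctrl.finish_job())"
```

```text
the job is handed in; nothing more can be done
None
```

All four moulds are on the plates in the order asked, starting from the clamp: yellow, pink, green, blue. I handed the job in at about 24.5 s on the robot's clock, with the gripper open and clear of everything.

- **Placing:** The last wrist picture gave each mould's offset from its plate centre:

| Mould | Along plate (mm) | Across plate (mm) | Yaw (rad) |
|---|---|---|---|
| yellow | −0.2 | +2.3 | 0.02 |
| pink | +0.5 | −0.8 | 0.00 |
| green | −0.1 | −0.4 | 0.03 |
| blue | +1.1 | −0.4 | 0.01 |

- **Left alone:** I made no move at the wax dish, the purple blocks or the bright-blue look-alike. I did not measure the dish again at the end; only its rim shows in the last picture.
- **Disagreements:**
  - Fitted from two wrist views, the heights came out about 5 mm low: 19 mm for pink and 34 mm for blue. Yellow, from one wrist view with the scene and side cameras, gave 17 mm. I took the 5 mm as a bias of the fit, and the thickness order was still clear. Green's height I checked only with the early three-camera fit. That fit was poor and gave 21 mm.
  - The side and scene silhouette fits were poor for green and blue, because the masks missed the shaded faces, so I used the wrist views.
  - The plate positions along the row varied by 1–2 mm between views.
  - The wrist force read 6–7 N upward while the gripper closed on each mould, far below the limit; I did not find out why.

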